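# Fit the pressure gauge to the forge's air coupler

## Task

Fit the pressure gauge to the air coupler: pull the coupler's sleeve all the way back until it stays back by itself, then take the gauge out of the wooden rack and push its plug fully home, so that the sleeve springs forward and locks it. Leave the blank plug in the rack and the other things on the bench where they are, and let go of the gauge.

Things in the scene. Friction and masses are not known exactly. Their poses are not given: they have to be found in the camera images.
- coupler: female air coupler fixed on the slanted face of a dark cast block. Origin: centre of its round mouth rim; z straight out of the mouth, leaning 35 degrees from vertical, mostly towards the rack's side (+y); y level. Rim 38 mm outside; the mouth narrows from 29 mm at the rim to the 22 mm bore 6 mm down. The slanted face, 84 x 84 mm, square to z, lies at z = -66 mm.
- sleeve (a joint): the coupler's sleeve; m, 0 = forward (its start), grows as it is pulled back along the coupler's -z, stop at 0.0135. Spring 2.4 N forward, 5.6 N at the stop. Past 0.0125 it catches and, let go, stays near 0.011. Forward, it blocks the bore 28 mm down. A plug pushed home (under 12 N) makes it spring forward by itself and lock the plug; short of home it stays back.
- sleeve_grip (a point): point on the axis in the middle of the sleeve's ribbed part, moves with the sleeve. Brass sleeve: ribbed part 43 mm diameter, from 13 mm above to 13 mm below this point, to be gripped; behind it a 54 mm collar, 5 mm thick, that can also be pushed back. With the sleeve forward this point is at z = -23 mm of the coupler
- gauge: pressure gauge on a steel plug, standing plug down in a hole of the rack; 180 to 290 g. Origin: centre of the plug's tip, z up along the plug. Plug 19.6 mm diameter, 46.5 mm long, 3 mm taper at the tip (16.8 mm), a groove; above it a shoulder flange 37 mm diameter, 7 mm thick, that rests on the mouth rim when home. Round plug: goes in at any turn about its axis.
- gauge_dial (a point): centre of the gauge's round case, 86 mm above the plug's tip. Case: disc 56 mm diameter, 28 mm thick, dark steel with a white dial; top 114 mm above the tip. Its flat faces look along the gauge's +x and -x (dial on -x): grip across the 28 mm
- gauge_seat (a point): point on the gauge's axis in the plane of the shoulder's underside (46.5 mm above the plug's tip); coincides with the coupler's origin when the plug is home
- rack: fixed wooden rack, 85 x 200 x 50 mm, two upright 25 mm through holes on its y axis at y = -55 and +55 mm; origin under its centre. The gauge stands in one hole and the blank plug in the other, shoulders resting on the top.
- blank: blank plug: the same steel plug and shoulder as the gauge but with only a short 26 mm diameter knob on top (75 mm tall overall), standing in the other hole of the rack; not needed. Origin: plug tip, z up.
- knife_long: kitchen knife with a tapering point, pale wooden handle, lying flat near the robot, 265 mm long overall; origin under the collar where blade and handle meet, x along the blade; not part of the job
- knife_square: square-ended kitchen knife lying flat at the far side, 245 mm long; origin under the collar where blade and handle meet, x along the blade; not part of the job
- wrench: open-ended steel wrench lying flat between the outlet and the rack, 160 mm long along its x; origin under its middle; not part of the job
- whetstone: reddish whetstone lying flat at the far side, 70 x 200 x 25 mm; origin under its centre; not part of the job
- hammer: hammer lying to the right, 280 mm long along its x; origin under its middle; not part of the job
- oil: bare metal can, 60 mm diameter, 130 mm tall, far left; origin under its centre; not part of the job
- mug: white mug, 80 mm diameter, 85 mm tall, on the left; origin under its centre; not part of the job
- firebrick: loose brick on the right near the robot, 110 x 220 x 60 mm; origin under its centre; not part of the job
There are look-alikes about, which are no part of the job. What is shaped like the part that bears coupler but pink is not meant.

How it is judged:
By the outcome, as a careful person would: the job done as asked, in the order asked, and still so for the second after the job is handed in, with the robot touching nothing.
It also fails if it takes over 56 s, if anything falls off the work surface, if the arm or the gripper's body presses on something with over 40 N, if the wrist force passes 120 N, or if a joint passes its speed limit or range.

## Robot

A 6-joint arm with a two-finger parallel gripper is mounted at the origin on the work surface. World frame = base frame: x ahead of the robot, y to its left, z up, the work surface at z = 0. Lengths are in m, angles in rad, forces in N, time in s.
With the tool pointing down it reaches from about 0.425 to 0.95 m from the base axis. Payload 14.7 kg.
Tool frame: the origin (TCP) lies at the very end of the fingers, on their centre line; the grasp point (between the pads) lies 19 mm behind it; z points along the fingers, y is the line along which they close (so a half turn about z gives the same grasp; the last joint's range is limited). The gripper opens to 85 mm and grips with 20 to 120 N. Pads are 22 mm wide; open, the fingers measure 114 mm over their backs; the gripper's body (76 mm by 85 mm) begins 54 mm behind the grasp point. The pads swing forward as they close: fully open they stand 13 mm farther back than shut.
Start: joints at [1.195, 0.48, 1.596, -0, 1.065, -0.047], TCP at [0.21, 0.615, 0.231] pointing down, gripper open.
Joint ranges: [-2.75, 2.75], [-0.82, 2.05], [0.23, 2.67], [-1.56, 4.7], [0.09, 2.69], [-2.92, 2.92]. Speed limits (rad/s): [1.89, 1.89, 2.39, 3.01, 3.01, 3.01].

## Interface

Orientations are given as a unit quaternion [x, y, z, w].
In Python, from workcell import manip, snapshot, get_calibration, order gives the robot as it stands.
- The arm moves only by the tool arm_command, never from a script. Its argument "series" is a list of rows, each an object with "offset": the shift along the world's x, y, z in cm, a list of three; "rot": the turn, a rotation vector about the world's x, y, z in rad, a list of three; "grip": the finger opening in cm, from 0 to 8.54. A call has 1 to 12 rows; each row shifts and turns the commanded pose from where the row before left it; what a row does not reach is not made up. A row lasts 1/8 s, in which the tool goes at most 62.5 mm and 10.7 degrees, less where a joint would pass 70% of its speed; a pose out of reach is approached as far as the arm can. A call is refused whole if a number of a shift passes 6.25 or a number of a turn 0.188, either way. A call with a gripper value outside its range is refused whole. The fingers move at their own pace and stop on an object; "grip_force" is the grip in N (left out, the last holds). Time passes only in rows, so rows that do not move let the fingers close. It gives the time, the measured TCP pose, the force, the opening and the grip force at its end, in the units of the state.
- manip.read_state(): the state, without advancing time (a new reading comes with each control period).
- snapshot(name): name is "side" or "top" or "wrist"; returns the picture (384x512x3 uint8, red, green, blue); there is no depth.
- get_calibration(name): a dict with "camera_matrix" (3x3 intrinsics, pixels), "world_from_camera" (4x4, takes a point from camera to world coordinates). Camera axes: x right, y down, z forward; pixel columns grow to the right and rows downward; lengths in m; the calibration is good to about 2 mm. A picture is of the moment at which its call begins: read the wrist's pose just before it. get_calibration takes no time and is no camera call; for the wrist camera it gives the pose at the moment of the call.
- order.sign_off(): hands the job in; it is judged then, once.
The state is a dict: "clock": time; "joints": joint angles; "dq": joint speeds; "tau": joint torques, N m; "tcp_pos": TCP position; "tool_rot": TCP orientation; "ft_force": force on the tool from outside, world axes, zero at the start; "wrist_torque": the same for the moment, N m; "width": opening from 0.0 (shut) to 1.0 (fully open); "grip_force": force on a finger pad.
Only numpy, scipy, OpenCV 4.12 (cv2) and the standard library are available. Lean on these libraries where they do the work, as an engineer would, in place of code of your own. Each camera call takes 0.05 s, during which the arm holds its last target. There are 200 camera calls.

## Working session

There is one attempt and no reset: what is moved stays moved. The work goes in short steps, Python scripts to look and compute and a tool call to move; the robot and the scene stay as the last step left them, time stands still between calls to the robot, and variables do not carry over. Pictures are saved under pics/ and viewed, at most 10 in all, crops included, and the job is handed in when it is done.

Besides the shell and the picture viewer there is one more tool, called as name(argument=value, ...), one argument or row to a line, values as JSON. arm_command: Moves the arm, as the interface text tells. Its arguments: {"type":"object","properties":{"series":{"type":"array"},"grip_force":{"type":"number"}},"required":["series"]}

```bash
mkdir -p pics; ls
python3 - <<'E'
from workcell import manip, snapshot, get_calibration
import cv2,numpy as np
ims=[snapshot(n) for n in("side","top")]
for n,i in zip(("side","top"),ims):
    cv2.imwrite(f"pics/{n}0.png",i[:,:,::-1]); c=get_calibration(n); print(n,np.round(c["camera_matrix"],1).tolist(),np.round(c["world_from_camera"],3).tolist())
cv2.imwrite("pics/both.png",cv2.resize(np.vstack(ims)[:,:,::-1],None,fx=.78,fy=.78) )
print(manip.read_state())
E
```

```text
pics
side [[364.9, 0.0, 250.2], [0.0, 364.9, 195.8], [0.0, 0.0, 1.0]] [[0.702, -0.53, 0.477, 0.044], [-0.712, -0.529, 0.461, -0.48], [0.008, -0.663, -0.749, 0.859], [0.0, 0.0, 0.0, 1.0]]
top [[434.9, 0.0, 252.3], [0.0, 434.9, 184.1], [0.0, 0.0, 1.0]] [[0.008, -0.998, 0.069, 0.441], [-1.0, -0.009, -0.008, 0.001], [0.009, -0.069, -0.998, 1.503], [0.0, 0.0, 0.0, 1.0]]
{'clock': 0.1, 'joints': array([ 1.19538391e+00,  4.80776471e-01,  1.59681251e+00, -4.34272709e-06,
        1.06506020e+00, -4.65992961e-02]), 'dq': array([ 0.00082289, -0.00235682, -0.00272523,  0.00027977,  0.0001987 ,
       -0.0002012 ]), 'tau': array([ 1.87378646e-03, -9.52261090e+01, -4.31042862e+01, -2.21334180e-04,
        5.29764526e-03, -4.13802377e-05]), 'tcp_pos': array([0.20974814, 0.61485144, 0.23073117]), 'tool_rot': array([ 1.63665862e-01,  9.86515690e-01, -5.16947846e-04, -1.08785177e-04]), 'ft_force': array([ 0.09028155, -0.84313104,  0.11296311]), 'wrist_torque': array([0.0164804 , 0.013065  , 0.01532492]), 'grip_force': 0.0, 'width': 0.9979231730415737}
```

View pics/side0.png

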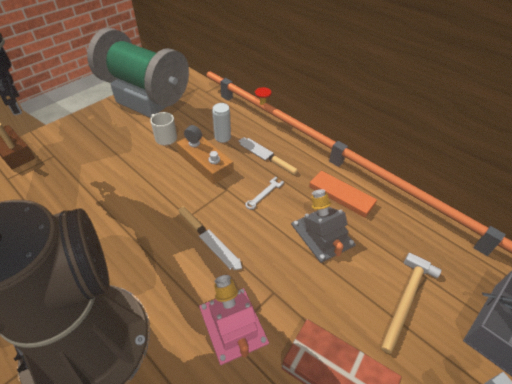

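View pics/top0.png

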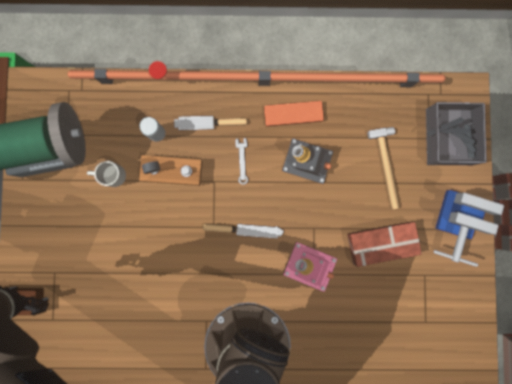

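Side view: the dark block with brass coupler is at (320,200) and its pink look-alike at (225,290). The gauge (dark case) is at (193,135) and the blank at (214,157). In the top view the dark coupler is at (301,152), the pink one at (303,265), the gauge at (150,167) and the blank at (187,171). I choose the dark block and the dark disc case. Next is one close crop to check.

Run:
```python
import cv2,numpy as np
s=cv2.imread("pics/side0.png");t=cv2.imread("pics/top0.png")
def c(i,x,y,w=66,h=50): return cv2.resize(i[y-h//2:y+h//2,x-w//2:x+w//2],(396,300),interpolation=cv2.INTER_CUBIC)
cv2.imwrite("pics/crop.png",np.vstack([np.hstack([c(s,320,210),c(t,305,157)]),np.hstack([c(s,205,145),c(t,170,170)])]))
```

```text
(no output)
```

View pics/crop.png

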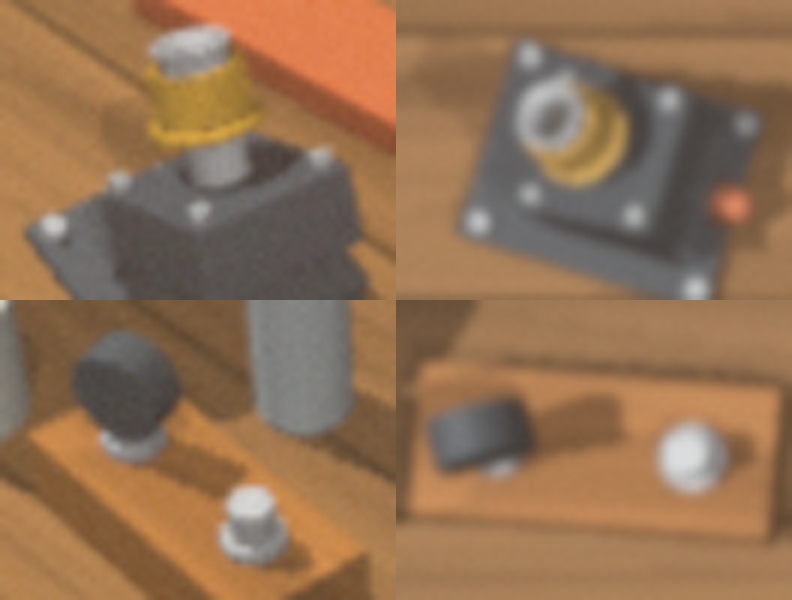

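The crops confirm both choices. In the full top view the coupler rim is at about (298,151.5), with the block's plate edge sloped (216,68) px. The gauge case is at about (151.7,167). In the side view the rim is at about (318.7,192) and the case at (193.3,134.5).

```bash
cat > h.py <<'E'
from workcell import manip, snapshot, get_calibration, order
import numpy as np, cv2
from scipy.spatial.transform import Rotation as R
def ray(c,uv):
    K=np.array(c["camera_matrix"]);T=np.array(c["world_from_camera"])
    d=T[:3,:3]@np.linalg.solve(K,[uv[0],uv[1],1.]); return T[:3,3],d/np.linalg.norm(d)
def tri(obs):  # list of (calib, uv)
    A=np.zeros((3,3));b=np.zeros(3);P=[]
    for c,uv in obs:
        o,d=ray(c,uv);M=np.eye(3)-np.outer(d,d);A+=M;b+=M@o;P.append((o,M))
    x=np.linalg.solve(A,b); return x,[round(float(np.linalg.norm(M@(x-o)))*1e3,1) for o,M in P]
def plane(c,uv,z):
    o,d=ray(c,uv); return o+d*(z-o[2])/d[2]
def proj(c,p):
    T=np.linalg.inv(np.array(c["world_from_camera"])); q=np.array(c["camera_matrix"])@(T[:3,:3]@np.asarray(p)+T[:3,3]); return q[:2]/q[2]
E
python3 - <<'E'
from h import *
s,t,w=[get_calibration(n) for n in("side","top","wrist")]
print("rim",tri([(s,(318.7,192)),(t,(298,151.5))]))
print("dial",tri([(s,(193.3,134.5)),(t,(151.7,167))]))
print("gauge z.09",plane(t,(151.7,167),.09),plane(s,(193.3,134.5),.09))
print("blank knob z.08",plane(t,(186.5,171),.079))
q=lambda u,v:plane(t,(272+(u-396)/6,132+v/6),.0)
a,b=q(529,55),q(745,123);d=a-b;print("az",np.degrees(np.arctan2(d[1],d[0])))
q=lambda u,v:plane(t,(137+(u-396)/6,145+(v-300)/6),.05)
print([q(*p)for p in((415,365),(780,390),(770,540),(412,515))])
T=np.array(w["world_from_camera"]);print(np.round(T,3),w["camera_matrix"][0]);S=manip.read_state();r=R.from_quat(S["tool_rot"])
print("cam in tool",r.inv().apply(T[:3,3]-S["tcp_pos"]),np.round(r.as_matrix().T@T[:3,:3],3).tolist())
E
```

```text
rim (array([ 0.64014204, -0.15520217,  0.13850403]), [1.4, 1.4])
dial (array([0.5918158 , 0.31684411, 0.09018087]), [1.4, 1.4])
gauge z.09 [0.59075972 0.31771076 0.09      ] [0.59297964 0.31615106 0.09      ]
blank knob z.08 [0.57978342 0.20575539 0.079     ]
az 72.9097655050196
[array([0.63232218, 0.36622785, 0.05      ]), array([0.62017542, 0.16197639, 0.05      ]), array([0.535969  , 0.16616435, 0.05      ]), array([0.54815055, 0.36570881, 0.05      ])]
[[ 0.322  0.896  0.306  0.13 ]
 [ 0.947 -0.304 -0.106  0.642]
 [-0.002  0.323 -0.946  0.373]
 [ 0.     0.     0.     1.   ]] [318.46874018   0.         259.80411276]
cam in tool [ 8.42500411e-02  8.16650962e-05 -1.41907760e-01] [[0.001, -0.946, -0.323], [1.0, 0.001, -0.0], [0.001, -0.323, 0.946]]
```

arm_command(
  series=[
    {"offset": [3.2,-5.1,0]},
    {"offset": [3.2,-5.1,0]},
    {"offset": [3.2,-5.1,0]},
    {"offset": [3.2,-5.1,0]},
    {"offset": [3.2,-5.1,0]},
    {"offset": [3.2,-5.1,0]},
    {"offset": [3.2,-5.1,0]},
    {"offset": [3.2,-5.1,0]},
    {"offset": [3.2,-5.1,0],"rot": [-0.117,0.036,0]},
    {"offset": [3.2,-5.1,0],"rot": [-0.117,0.036,0]},
    {"offset": [3.2,-5.1,0],"rot": [-0.117,0.036,0]},
    {"offset": [3.2,-5.1,0],"rot": [-0.117,0.036,0]},
  ],
)

```text
invalid input at $.series[0]: expected keys offset, rot, grip
```

arm_command(
  series=[
    {"offset": [3.2,-5.1,-0.5],"rot": [-0.117,0.036,0]},
    {"offset": [3.2,-5.1,-0.5]},
    {"offset": [0,0,0]},
    {"offset": [0,0,0]},
  ],
)

```text
invalid input at $.series[0]: expected keys offset, rot, grip
```

Run:
```python
from h import *
S=manip.read_state();c=get_calibration("wrist");i=snapshot("wrist")
import pickle;pickle.dump((S,c),open("w1.pkl","wb"));cv2.imwrite("pics/w1.png",i[:,:,::-1])
r=R.from_quat(S["tool_rot"]).as_matrix();print(S["clock"],S["tcp_pos"],np.round(r,3).tolist(),S["joints"].round(2))
print(proj(c,[.640,-.155,.1385]))
```

```text
0.1 [0.20974814 0.61485144 0.23073117] [[-0.946, 0.323, -0.0], [0.323, 0.946, -0.001], [0.0, -0.001, -1.0]] [ 1.2   0.48  1.6  -0.    1.07 -0.05]
[-147.33865908  631.24299583]
```

View pics/w1.png

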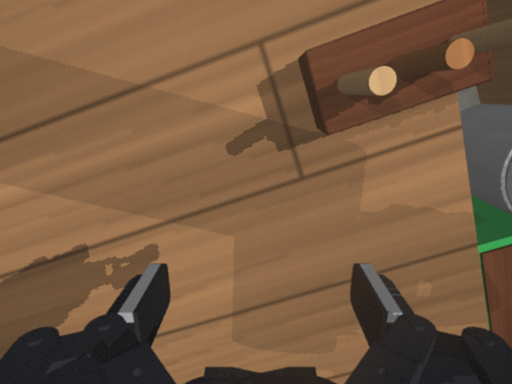

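The move was refused because every row needs all the keys. This view only shows another rack at the start position. I'll resend the move with complete rows.

arm_command(
  series=[
    {"offset": [3.2,-5.1,0],"rot": [0,0,0],"grip": 8.5},
    {"offset": [3.2,-5.1,0],"rot": [0,0,0],"grip": 8.5},
    {"offset": [3.2,-5.1,0],"rot": [0,0,0],"grip": 8.5},
    {"offset": [3.2,-5.1,0],"rot": [0,0,0],"grip": 8.5},
    {"offset": [3.2,-5.1,0],"rot": [0,0,0],"grip": 8.5},
    {"offset": [3.2,-5.1,0],"rot": [0,0,0],"grip": 8.5},
    {"offset": [3.2,-5.1,0],"rot": [0,0,0],"grip": 8.5},
    {"offset": [3.2,-5.1,0],"rot": [0,0,0],"grip": 8.5},
    {"offset": [3.2,-5.1,0],"rot": [-0.117,0.036,0],"grip": 8.5},
    {"offset": [3.2,-5.1,0],"rot": [-0.117,0.036,0],"grip": 8.5},
    {"offset": [3.2,-5.1,0],"rot": [-0.117,0.036,0],"grip": 8.5},
    {"offset": [3.2,-5.1,0],"rot": [-0.117,0.036,0],"grip": 8.5},
  ],
  grip_force=40,
)

```text
clock: 1.65
tcp_pos: [0.595, 0.0015, 0.2315]
tool_rot: [0.159, 0.957, -0.242, -0.032]
ft_force: [1.6, 0.4, 0.0]
width: 0.993
grip_force: 0.0
```

arm_command(
  series=[
    {"offset": [3.1,-5.1,-0.5],"rot": [-0.117,0.036,0],"grip": 8.5},
    {"offset": [3.1,-5.1,-0.5],"rot": [0,0,0],"grip": 8.5},
    {"offset": [0,0,0],"rot": [0,0,0],"grip": 8.5},
    {"offset": [0,0,0],"rot": [0,0,0],"grip": 8.5},
  ],
)

```text
clock: 2.15
tcp_pos: [0.6554, -0.0989, 0.2208]
tool_rot: [0.156, 0.941, -0.298, -0.041]
ft_force: [0.7, 0.8, 0.1]
width: 0.994
grip_force: 0.0
```

Run:
```python
from h import *
S=manip.read_state();c=get_calibration("wrist");i=snapshot("wrist")
import pickle;pickle.dump((S,c),open("w1.pkl","wb"));cv2.imwrite("pics/w2.png",i[:,:,::-1])
r=R.from_quat(S["tool_rot"]).as_matrix();print(S["clock"],S["tcp_pos"],np.round(r,3).tolist(),S["joints"].round(2))
print(proj(c,[.640,-.155,.1385]))
```

```text
2.15 [ 0.65543717 -0.09890264  0.22082365] [[-0.948, 0.27, -0.17], [0.319, 0.773, -0.549], [-0.017, -0.574, -0.819]] [ 0.1   0.66  1.47 -0.58  1.32 -0.9 ]
[259.05114973 204.33931076]
```

View pics/w2.png

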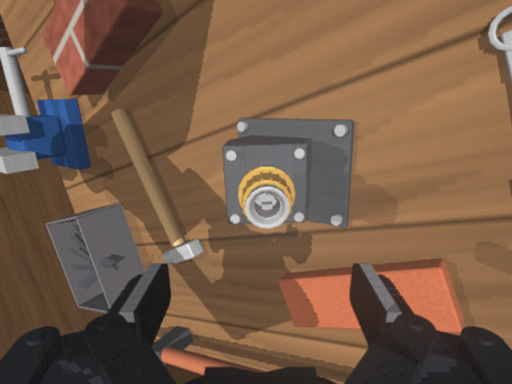

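The wrist view shows the mouth rim at about (266.5,206), spanning x 243–291. The face bolts are at (231,156), (299,154), (299,217) and (235,219), centred on (266,186.5). The rim is about 7 px right of the prediction.

Run:
```python
from h import *
import pickle
S,c=pickle.load(open("w1.pkl","rb"));s,t=get_calibration("side"),get_calibration("top")
g=cv2.imread("pics/w2.png")[150:250,220:320];h=cv2.cvtColor(g,cv2.COLOR_BGR2HSV)
m=((h[...,1]<40)&(h[...,2]>135)).astype(np.uint8)
for k in cv2.findContours(m,cv2.RETR_EXTERNAL,cv2.CHAIN_APPROX_NONE)[0]:
    if len(k)>40: e=cv2.fitEllipse(cv2.convexHull(k)); print("rim",e); uv=np.array(e[0])+[220,150]; dia=max(e[1])
print(uv)
o,d=ray(c,uv);fw=np.array(c["world_from_camera"])[:3,2]
print("size-depth pt",o+d*(318.5*.038/dia)/(d@fw))
x,e=tri([(c,uv),(c,uv),(s,(318.7,192)),(t,(298,151.5))]);print(x,e)
for az in(71,73,75):
    a=np.radians(az);n=np.array([.5736*np.cos(a),.5736*np.sin(a),.8192]);print(az,proj(c,x),proj(c,x-.041*n),proj(c,x-.066*n))
    y=np.array([-np.sin(a),np.cos(a),0]);f=np.cross(y,n)
    print([(proj(c,x-.066*n+u*.033*y*0+u*.033*np.array([-np.sin(a),np.cos(a),0])+v*.033*f)).round(0).tolist() for u in(-1,1) for v in(-1,1)])
print("tool in",R.from_quat(S["tool_rot"]).as_matrix()[:,2])
```

```text
rim ((46.91549301147461, 57.04854965209961), (42.482391357421875, 44.17136764526367), 87.93407440185547)
[266.91549301 207.04854965]
size-depth pt [ 0.64657955 -0.16026313  0.12280098]
[ 0.64358467 -0.15365898  0.13259754] [1.3, 1.3, 2.0, 3.7]
71 [265.62197159 206.21854039] [264.93646587 190.72698073] [264.59854223 183.09033514]
[[233.0, 213.0], [296.0, 213.0], [231.0, 151.0], [298.0, 151.0]]
73 [265.62197159 206.21854039] [264.94694599 191.55620615] [264.6146372  184.33807606]
[[234.0, 215.0], [297.0, 214.0], [230.0, 153.0], [297.0, 151.0]]
75 [265.62197159 206.21854039] [264.9824685  192.38835287] [264.6680463  185.58851382]
[[235.0, 218.0], [298.0, 214.0], [230.0, 155.0], [296.0, 151.0]]
tool in [-0.17011319 -0.54873724 -0.81850409]
```

arm_command(
  series=[
    {"offset": [0.75,0.22,-0.3],"rot": [0,0,0],"grip": 7.0},
    {"offset": [-0.52,-1.7,-2.54],"rot": [0,0,0],"grip": 7.0},
    {"offset": [-0.52,-1.7,-2.54],"rot": [0,0,0],"grip": 7.0},
    {"offset": [-0.52,-1.7,-2.54],"rot": [0,0,0],"grip": 7.0},
    {"offset": [-0.5,-1.64,-2.45],"rot": [0,0,0],"grip": 7.0},
    {"offset": [0,0,0],"rot": [0,0,0],"grip": 4.8},
    {"offset": [0,0,0],"rot": [0,0,0],"grip": 4.8},
    {"offset": [0,0,0],"rot": [0,0,0],"grip": 4.8},
  ],
)

```text
clock: 3.2
tcp_pos: [0.6438, -0.1631, 0.1187]
tool_rot: [0.156, 0.941, -0.298, -0.039]
ft_force: [0.2, -0.5, -0.1]
width: 0.564
grip_force: 0.0
```

Run:
```python
from h import *
S=manip.read_state();i=[snapshot(n) for n in("wrist","side")]
a=cv2.resize(i[0][170:370,130:400],(540,400));b=cv2.resize(i[1][150:250,280:380],(400,400),interpolation=cv2.INTER_CUBIC)
cv2.imwrite("pics/w3.png",cv2.resize(np.hstack([a,b]),None,fx=.84,fy=.84)[:,:,::-1])
print(S["clock"],S["tcp_pos"],S["ft_force"],S["width"],S["joints"].round(2))
```

```text
3.2 [ 0.64378986 -0.16314551  0.11873417] [ 0.15191023 -0.49697411 -0.12351244] 0.5636503886411871 [ 0.02  0.75  1.58 -0.65  1.12 -0.84]
```

View pics/w3.png

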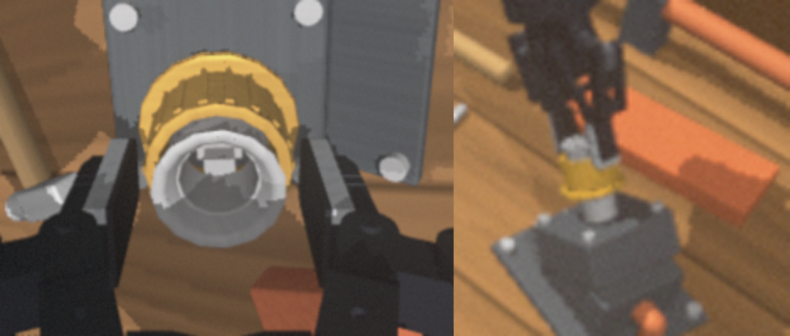

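The fingers straddle the mouth evenly, with finger edges at 137 and 302 and the rim at 219 in the crop, so the rim is at about (260.4,282) in the full wrist image.

Run:
```python
from h import *
import pickle
S,c=pickle.load(open("w1.pkl","rb"));s,t=get_calibration("side"),get_calibration("top");c2=get_calibration("wrist");S=manip.read_state()
x,e=tri([(c,(266.7,206.5)),(c2,(260.4,282))]);print(x,e)
x2,e=tri([(c,(266.7,206.5)),(c2,(260.4,282)),(s,(318.7,192))]);print(x2,e)
a=np.radians(73);n=np.array([.5736*np.cos(a),.5736*np.sin(a),.8192])
for X in(x,x2):
    r=S["tcp_pos"]-X;print("along",r@n,"lat",r-(r@n)*n, R.from_quat(S["tool_rot"]).inv().apply(r))
```

```text
[ 0.64408095 -0.15276204  0.13217603] [0.2, 0.2]
[ 0.64477857 -0.15327226  0.13218434] [0.7, 0.7, 1.4]
along -0.0171623882001309 lat [ 0.00226719 -0.0012353   0.00036523] [-0.0025393  -0.00054054  0.01716321]
along -0.017006315812204235 lat [ 0.0015434  -0.00081069  0.00022907] [-0.00171589 -0.00032954  0.01700656]
```

arm_command(
  series=[
    {"offset": [-0.4,-0.74,-1.25],"rot": [0,0,0],"grip": 4.8},
    {"offset": [-0.1,-0.33,-0.5],"rot": [0,0,0],"grip": 4.8},
    {"offset": [-0.05,-0.16,-0.25],"rot": [0,0,0],"grip": 4.8},
    {"offset": [-0.05,-0.16,-0.25],"rot": [0,0,0],"grip": 4.8},
  ],
)

```text
clock: 3.8
tcp_pos: [0.6365, -0.178, 0.0949]
tool_rot: [0.156, 0.941, -0.299, -0.041]
ft_force: [-3.1, 3.0, 3.4]
width: 0.566
grip_force: 2.1
```

arm_command(
  series=[
    {"offset": [-0.05,-0.16,-0.25],"rot": [0,0,0],"grip": 4.8},
    {"offset": [-0.05,-0.16,-0.25],"rot": [0,0,0],"grip": 4.8},
    {"offset": [0,0,0],"rot": [0,0,0],"grip": 4.8},
  ],
)

```text
clock: 4.18
tcp_pos: [0.6359, -0.1807, 0.0909]
tool_rot: [0.156, 0.941, -0.299, -0.04]
ft_force: [-5.0, 10.0, 14.4]
width: 0.558
grip_force: 8.4
```

arm_command(
  series=[
    {"offset": [-0.05,-0.16,-0.25],"rot": [0,0,0],"grip": 4.8},
    {"offset": [0,0,0],"rot": [0,0,0],"grip": 4.8},
  ],
)

```text
clock: 4.42
tcp_pos: [0.6361, -0.1811, 0.0904]
tool_rot: [0.156, 0.941, -0.299, -0.039]
ft_force: [-8.2, 30.4, 41.1]
width: 0.562
grip_force: 24.4
```

arm_command(
  series=[
    {"offset": [-0.05,-0.16,-0.25],"rot": [0,0,0],"grip": 4.8},
    {"offset": [0,0,0],"rot": [0,0,0],"grip": 4.8},
  ],
)

```text
clock: 4.68
tcp_pos: [0.6362, -0.1814, 0.0899]
tool_rot: [0.157, 0.941, -0.299, -0.038]
ft_force: [-14.9, 50.4, 68.3]
width: 0.566
grip_force: 40.4
```

Steady spring force, then a hard stop about 50 mm down, so the sleeve is at its end. I'll back off and look.

arm_command(
  series=[
    {"offset": [0.1,0.33,0.5],"rot": [0,0,0],"grip": 4.8},
    {"offset": [0.1,0.33,0.5],"rot": [0,0,0],"grip": 5.6},
    {"offset": [0.3,1.0,1.5],"rot": [0,0,0],"grip": 7.0},
    {"offset": [0.6,2.0,3.0],"rot": [0,0,0],"grip": 8.0},
    {"offset": [0.8,2.7,4.0],"rot": [0,0,0],"grip": 8.0},
    {"offset": [0.5,1.6,2.5],"rot": [0,0,0],"grip": 8.0},
    {"offset": [0,0,0],"rot": [0,0,0],"grip": 8.0},
  ],
)

```text
clock: 5.55
tcp_pos: [0.6605, -0.1032, 0.2076]
tool_rot: [0.156, 0.941, -0.298, -0.038]
ft_force: [-0.3, -0.6, 0.0]
width: 0.938
grip_force: 0.0
```

Run:
```python
from h import *
S=manip.read_state();c=get_calibration("wrist");i=[snapshot(n) for n in("wrist","side")]
a=cv2.resize(i[0][130:250,200:340],(466,400),interpolation=cv2.INTER_CUBIC);b=cv2.resize(i[1][180:230,295:345],(400,400),interpolation=cv2.INTER_CUBIC);d=cv2.resize(cv2.imread("pics/side0.png")[180:230,295:345,::-1],(400,400),interpolation=cv2.INTER_CUBIC)
cv2.imwrite("pics/w4.png",cv2.resize(np.hstack([a,b,d]),None,fx=.63,fy=.63)[:,:,::-1])
print(S["clock"],S["tcp_pos"],S["ft_force"])
x=np.array([.6446,-.1532,.1322]);a=np.radians(73);n=np.array([.5736*np.cos(a),.5736*np.sin(a),.8192])
for z in(0,-.010,-.021,-.036,-.047): print(z,proj(c,x+z*n),((proj(c,x+z*n)-[200,130])*3.33*.63))
```

```text
5.55 [ 0.66047573 -0.10321299  0.20755076] [-0.25977687 -0.57525173  0.04632049]
0 [259.57874332 204.88105609] [124.9902456  157.09296756]
-0.01 [259.58599721 200.69796946] [125.00546355 148.31727014]
-0.021 [259.59338585 196.43717954] [125.02096417 139.37855895]
-0.036 [259.60258426 191.13275308] [125.04026152 128.25040268]
-0.047 [259.60876346 187.56940848] [125.05322486 120.77486204]
```

View pics/w4.png

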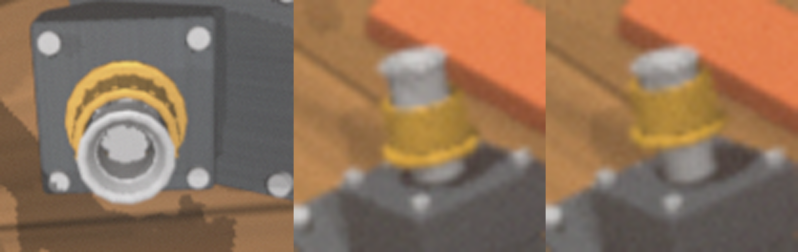

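The sleeve stays back: it sits lower and more of the grey tube shows than in the start view on the right. The rim is where predicted, at crop (125,157). Now to the gauge.

arm_command(
  series=[
    {"offset": [0,2,1.5],"rot": [0,0,0],"grip": 8.0},
    {"offset": [-0.7,4.3,0],"rot": [0.117,-0.036,0],"grip": 8.0},
    {"offset": [-0.7,4.3,0],"rot": [0.117,-0.036,0],"grip": 8.0},
    {"offset": [-0.7,4.3,0],"rot": [0.117,-0.036,0],"grip": 8.0},
    {"offset": [-0.7,4.3,0],"rot": [0.117,-0.036,0],"grip": 8.0},
    {"offset": [-0.7,4.3,0],"rot": [0.117,-0.036,0],"grip": 8.0},
    {"offset": [-0.7,4.3,0],"rot": [0,0,-0.157],"grip": 8.0},
    {"offset": [-0.7,4.3,0],"rot": [0,0,-0.157],"grip": 8.0},
    {"offset": [-0.7,4.3,0],"rot": [0,0,-0.157],"grip": 8.0},
    {"offset": [-0.7,4.3,0],"rot": [0,0,-0.157],"grip": 8.0},
    {"offset": [0,0,0],"rot": [0,0,-0.157],"grip": 8.0},
    {"offset": [0,0,0],"rot": [0,0,-0.157],"grip": 8.0},
  ],
)

```text
clock: 7.15
tcp_pos: [0.595, 0.3021, 0.2187]
tool_rot: [0.595, 0.803, -0.001, -0.0]
ft_force: [-0.6, -0.1, 0.3]
width: 0.941
grip_force: 0.0
```

arm_command(
  series=[
    {"offset": [0,0,0],"rot": [0,0,0],"grip": 8.0},
    {"offset": [0,0,0],"rot": [0,0,0],"grip": 8.0},
  ],
)

```text
clock: 7.4
tcp_pos: [0.5957, 0.3017, 0.2195]
tool_rot: [0.592, 0.806, -0.0, -0.0]
ft_force: [-0.5, -0.7, 0.0]
width: 0.935
grip_force: 0.0
```

Run:
```python
from h import *
S=manip.read_state();c=get_calibration("wrist");i=snapshot("wrist")
import pickle;pickle.dump((S,c),open("w5.pkl","wb"));cv2.imwrite("pics/w5.png",i[:,:,::-1])
print(S["clock"],S["tcp_pos"],R.from_quat(S["tool_rot"]).as_matrix().round(3).tolist(),S["joints"].round(2))
print([proj(c,p).round(0).tolist() for p in([.592,.317,.0895],[.592,.317,.1175],[.592,.317,.055])])
```

```text
7.4 [0.59566717 0.30168528 0.21950495] [[-0.298, 0.954, -0.001], [0.954, 0.298, -0.0], [-0.0, -0.001, -1.0]] [ 0.42  0.52  1.56 -0.    1.06  0.12]
[[262.0, 174.0], [262.0, 183.0], [262.0, 165.0]]
```

View pics/w5.png

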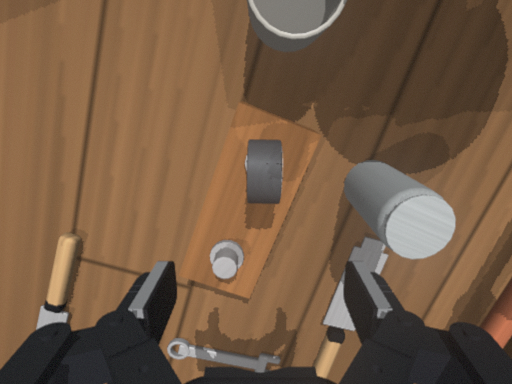

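The gauge case spans x 247–283 and y 140–203, centred at (264.5,172) and square to the fingers. The blank is at (226,258). The can at (418,225) leaves about 3 cm of room. Next I descend and grip.

arm_command(
  series=[
    {"offset": [-0.24,1.75,-1.5],"rot": [0,0,0],"grip": 6.0},
    {"offset": [0,0,-3.5],"rot": [0,0,0],"grip": 6.0},
    {"offset": [0,0,-3.5],"rot": [0,0,0],"grip": 6.0},
    {"offset": [0,0,-3.5],"rot": [0,0,0],"grip": 6.0},
    {"offset": [0,0,-2.5],"rot": [0,0,0],"grip": 6.0},
    {"offset": [0,0,0],"rot": [0,0,0],"grip": 6.0},
  ],
  grip_force=80,
)

```text
clock: 8.2
tcp_pos: [0.5916, 0.3197, 0.0724]
tool_rot: [0.593, 0.805, -0.002, -0.001]
ft_force: [0.7, -0.0, 0.3]
width: 0.701
grip_force: 0.0
```

arm_command(
  series=[
    {"offset": [0,0,0],"rot": [0,0,0],"grip": 2.0},
    {"offset": [0,0,0],"rot": [0,0,0],"grip": 2.0},
    {"offset": [0,0,0],"rot": [0,0,0],"grip": 2.0},
    {"offset": [0,0,0],"rot": [0,0,0],"grip": 2.0},
    {"offset": [0,0,0],"rot": [0,0,0],"grip": 2.0},
  ],
)

```text
clock: 8.82
tcp_pos: [0.5941, 0.3203, 0.0765]
tool_rot: [0.593, 0.805, 0.001, 0.0]
ft_force: [-0.8, 1.2, 6.3]
width: 0.318
grip_force: 79.2
```

arm_command(
  series=[
    {"offset": [0,0,1.5],"rot": [0,0,0],"grip": 2.0},
    {"offset": [0,0,3],"rot": [0,0,0],"grip": 2.0},
    {"offset": [0,0,4],"rot": [0,0,0],"grip": 2.0},
    {"offset": [0,0,4],"rot": [0,0,0],"grip": 2.0},
    {"offset": [0,0,4],"rot": [0,0,0],"grip": 2.0},
    {"offset": [0,0,0],"rot": [0,0,0],"grip": 2.0},
  ],
)

```text
clock: 9.57
tcp_pos: [0.595, 0.3205, 0.2449]
tool_rot: [0.594, 0.805, 0.003, 0.002]
ft_force: [-0.5, -0.3, -2.7]
width: 0.321
grip_force: 79.0
```

arm_command(
  series=[
    {"offset": [0.9,-4.3,0.2],"rot": [0,0,0],"grip": 2.0},
    {"offset": [0.9,-4.3,0.2],"rot": [0,0,0],"grip": 2.0},
    {"offset": [0.9,-4.3,0.2],"rot": [0,0,0],"grip": 2.0},
    {"offset": [0.9,-4.3,0.2],"rot": [-0.117,0.036,0],"grip": 2.0},
    {"offset": [0.9,-4.3,0.2],"rot": [-0.117,0.036,0],"grip": 2.0},
    {"offset": [0.9,-4.3,0.2],"rot": [-0.117,0.036,0],"grip": 2.0},
    {"offset": [0.8,-4.3,0.2],"rot": [-0.117,0.036,0],"grip": 2.0},
    {"offset": [0.8,-4.3,0.2],"rot": [-0.117,0.036,0],"grip": 2.0},
    {"offset": [0.8,-4.3,0.2],"rot": [0,0,0],"grip": 2.0},
    {"offset": [0,0,0],"rot": [0,0,0],"grip": 2.0},
    {"offset": [0,0,0],"rot": [0,0,0],"grip": 2.0},
  ],
)

```text
clock: 10.95
tcp_pos: [0.671, -0.0671, 0.2578]
tool_rot: [0.566, 0.767, -0.284, 0.099]
ft_force: [-0.6, 0.2, -1.6]
width: 0.321
grip_force: 79.3
```

```bash
cat > look.py <<'E'
from h import *
import sys
S=manip.read_state();c=get_calibration("wrist");i=[snapshot(n) for n in("wrist","side")]
r=R.from_quat(S["tool_rot"]);p=S["tcp_pos"];zt=r.as_matrix()[:,2]
x=np.array([.6446,-.1532,.1322]);a=np.radians(73);n=np.array([.5736*np.cos(a),.5736*np.sin(a),.8192])
a0=cv2.resize(i[0][120:384,100:412],(473,400));b=cv2.resize(i[1][110:210,280:380],(400,400),interpolation=cv2.INTER_CUBIC)
cv2.imwrite(sys.argv[1],cv2.resize(np.hstack([a0,b]),None,fx=.9,fy=.9)[:,:,::-1])
print(S["clock"],p,zt.round(4),"n",n.round(4),S["ft_force"].round(1),S["width"],S["joints"].round(2))
q=p-x;print("along",q@n,"lat",(q-(q@n)*n).round(4))
s=get_calibration("side")
for k,P in(("rim",x),("tip",p+.073*zt),("sho",p+.0265*zt)):
    u=proj(c,P);v=proj(s,P);print(k,((u-[100,120])*1.515*.9).round(1),((v-[280,110])*4*.9+[425.7,0]).round(1))
E
python3 look.py pics/w6.png
```

```text
10.95 [ 0.67096971 -0.06710558  0.2578373 ] [-0.1697 -0.5486 -0.8186] n [0.1677 0.5485 0.8192] [-0.6  0.2 -1.6] 0.32094426235865675 [ 0.14  0.65  1.38 -0.55  1.42  0.02]
along 0.15457031164096235 lat [ 0.0004  0.0013 -0.001 ]
rim [217.6  89. ] [563.3 296.4]
tip [218.8 129. ] [538.1 192.9]
sho [219.  168.4] [524.  131.8]
```

View pics/w6.png

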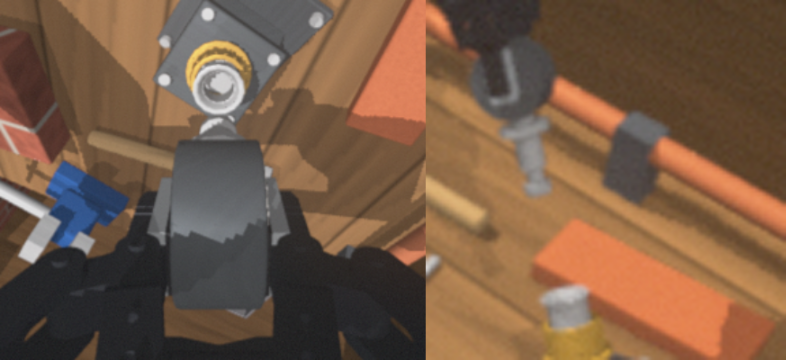

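The plug tip is at crop (538,190) and the rim at (565,294) in the side view; the wrist view has the rim at (217.5,88). All are within 3 px of prediction, so I advance along the axis.

arm_command(
  series=[
    {"offset": [-0.46,-1.5,-1.95],"rot": [0,0,0],"grip": 2.0},
    {"offset": [-0.42,-1.37,-2.05],"rot": [0,0,0],"grip": 2.0},
    {"offset": [-0.42,-1.37,-2.05],"rot": [0,0,0],"grip": 2.0},
    {"offset": [-0.17,-0.55,-0.82],"rot": [0,0,0],"grip": 2.0},
    {"offset": [0,0,0],"rot": [0,0,0],"grip": 2.0},
  ],
)

```text
clock: 11.68
tcp_pos: [0.6566, -0.1148, 0.1893]
tool_rot: [0.566, 0.768, -0.284, 0.099]
ft_force: [0.0, 0.2, -1.2]
width: 0.316
grip_force: 79.4
```

arm_command(
  series=[
    {"offset": [-0.08,-0.27,-0.41],"rot": [0,0,0],"grip": 2.0},
    {"offset": [-0.08,-0.27,-0.41],"rot": [0,0,0],"grip": 2.0},
    {"offset": [0,0,0],"rot": [0,0,0],"grip": 2.0},
  ],
)

```text
clock: 12.05
tcp_pos: [0.6549, -0.1206, 0.1811]
tool_rot: [0.566, 0.767, -0.284, 0.1]
ft_force: [0.1, 0.1, -0.9]
width: 0.319
grip_force: 79.4
```

```bash
python3 look.py pics/w7.png
```

```text
12.05 [ 0.65494081 -0.12058233  0.18107484] [-0.1692 -0.5492 -0.8184] n [0.1677 0.5485 0.8192] [ 0.1  0.1 -0.9] 0.31870456262031704 [ 0.07  0.7   1.51 -0.6   1.25  0.06]
along 0.05966444356566133 lat [ 0.0003 -0.0001 -0.    ]
rim [218.4 138.3] [563.3 296.4]
tip [218.7 129.1] [567.5 312.8]
sho [219.  168.5] [554.1 254.8]
```

arm_command(
  series=[
    {"offset": [-0.13,-0.44,-0.66],"rot": [0,0,0],"grip": 2.0},
    {"offset": [-0.13,-0.44,-0.66],"rot": [0,0,0],"grip": 2.0},
    {"offset": [-0.13,-0.44,-0.66],"rot": [0,0,0],"grip": 2.0},
    {"offset": [0,0,0],"rot": [0,0,0],"grip": 2.0},
  ],
)

```text
clock: 12.65
tcp_pos: [0.6509, -0.1342, 0.1606]
tool_rot: [0.566, 0.767, -0.285, 0.099]
ft_force: [1.5, -0.7, -3.5]
width: 0.314
grip_force: 79.2
```

arm_command(
  series=[
    {"offset": [-0.05,-0.165,-0.25],"rot": [0,0,0],"grip": 2.0},
    {"offset": [-0.05,-0.165,-0.25],"rot": [0,0,0],"grip": 2.0},
    {"offset": [0,0,0],"rot": [0,0,0],"grip": 2.0},
  ],
)

```text
clock: 13.02
tcp_pos: [0.65, -0.1371, 0.1562]
tool_rot: [0.566, 0.767, -0.284, 0.099]
ft_force: [-0.4, -0.0, 0.5]
width: 0.317
grip_force: 79.6
```

arm_command(
  series=[
    {"offset": [-0.035,-0.11,-0.165],"rot": [0,0,0],"grip": 2.0},
    {"offset": [-0.02,-0.055,-0.08],"rot": [0,0,0],"grip": 2.0},
    {"offset": [0,0,0],"rot": [0,0,0],"grip": 2.0},
  ],
)

```text
clock: 13.4
tcp_pos: [0.65, -0.1377, 0.1555]
tool_rot: [0.566, 0.767, -0.284, 0.1]
ft_force: [-3.2, 13.9, 19.0]
width: 0.318
grip_force: 82.6
```

arm_command(
  series=[
    {"offset": [-0.02,-0.055,-0.08],"rot": [0,0,0],"grip": 2.0},
    {"offset": [0,0,0],"rot": [0,0,0],"grip": 2.0},
  ],
)

```text
clock: 13.65
tcp_pos: [0.65, -0.1378, 0.1555]
tool_rot: [0.566, 0.767, -0.284, 0.1]
ft_force: [-5.5, 20.4, 28.1]
width: 0.317
grip_force: 84.0
```

Firm stop at 35 N. I'll check the sleeve by its brass colour in the side view against the start picture.

```bash
cat > brass.py <<'E'
from h import *
def f(i):
    h=cv2.cvtColor(i[175:235,290:350],cv2.COLOR_BGR2HSV);m=(h[...,0]>17)&(h[...,0]<32)&(h[...,1]>150)&(h[...,2]>90)
    y,x=np.nonzero(m);return len(y),x.mean().round(1),y.mean().round(1),np.percentile(y,[2,98])
i=snapshot("side")[:,:,::-1].copy();cv2.imwrite("pics/side_now.png",i)
print("start",f(cv2.imread("pics/side0.png")),"now",f(i))
s=get_calibration("side");x=np.array([.6446,-.1532,.1322]);n=np.array([.1677,.5485,.8192])
print(proj(s,x-.0255*n)-[290,175],proj(s,x-.0365*n)-[290,175])
E
python3 brass.py
```

```text
start (185, np.float64(30.3), np.float64(27.5), array([21., 33.])) now (183, np.float64(30.4), np.float64(27.5), array([21., 33.]))
[30.24418344 26.04226307] [31.10452537 29.7581574 ]
```

The sleeve is back in its forward position, so the plug is locked. Release and withdraw along the axis.

arm_command(
  series=[
    {"offset": [0.03,0.09,0.13],"rot": [0,0,0],"grip": 2.0},
    {"offset": [0,0,0],"rot": [0,0,0],"grip": 5.0},
    {"offset": [0,0,0],"rot": [0,0,0],"grip": 6.0},
    {"offset": [0,0,0],"rot": [0,0,0],"grip": 6.0},
    {"offset": [0.3,1.1,1.6],"rot": [0,0,0],"grip": 6.0},
    {"offset": [0.5,1.65,2.5],"rot": [0,0,0],"grip": 6.0},
    {"offset": [0.7,2.2,3.3],"rot": [0,0,0],"grip": 6.0},
    {"offset": [0.7,2.2,3.3],"rot": [0,0,0],"grip": 6.0},
    {"offset": [0,0,0],"rot": [0,0,0],"grip": 6.0},
    {"offset": [0,0,0],"rot": [0,0,0],"grip": 6.0},
  ],
)

```text
clock: 14.95
tcp_pos: [0.6716, -0.0664, 0.2617]
tool_rot: [0.566, 0.768, -0.284, 0.1]
ft_force: [-0.1, 0.5, -1.3]
width: 0.702
grip_force: 0.0
```

```bash
python3 brass.py; python3 look.py pics/w8.png
```

```text
start (185, np.float64(30.3), np.float64(27.5), array([21., 33.])) now (186, np.float64(30.4), np.float64(27.4), array([21., 33.]))
[30.24418344 26.04226307] [31.10452537 29.7581574 ]
15.0 [ 0.67127592 -0.06682841  0.261125  ] [-0.1697 -0.5492 -0.8183] n [0.1677 0.5485 0.8192] [1.1 0.1 0.3] 0.7040932969057063 [ 0.14  0.65  1.38 -0.55  1.43  0.01]
along 0.1574669954609355 lat [ 0.0003 -0.     -0.0001]
rim [218.6  85.8] [563.3 296.4]
tip [218.7 129.1] [538.7 189.2]
sho [219.  168.5] [524.5 127.9]
```

View pics/w8.png

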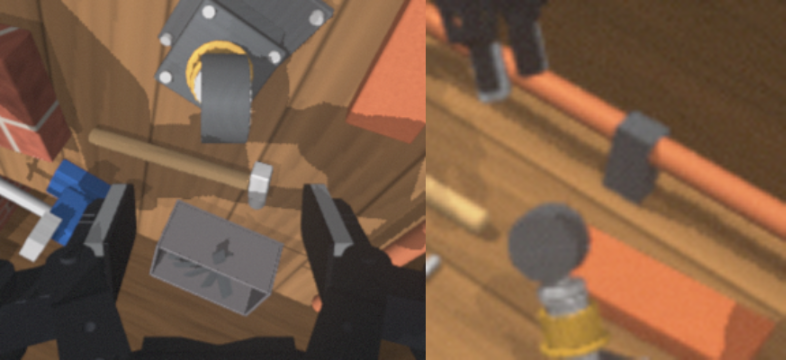

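The gauge sits on the coupler at crop (548,243) in the side view, with the sleeve forward and the gripper clear.

```bash
python3 -c "
from h import *
print(order.sign_off())"
```

```text
the job is handed in; nothing more can be done
None
```

The gauge is pushed home in the coupler and the sleeve sprang forward to lock it. The gripper has let go and is clear, and I handed the job in at about 15 s of the 56 s; it leans slightly in the coupler, which I took as play in the bore.

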